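# Rock the sorting gate over and feed the two balls down the other chute

### The job

The seesaw sorting gate on the stand is tipped towards one catch bin. Press its raised thumb tab down with the fingertips so that it rocks over its pivot and rests fully tipped to the other side, and only then push the two steel balls forward along their rails, over the crest, so that both roll by themselves down the gate and the chute into the bin on that other side. Do not lift the balls or touch them once they have left the rails, and leave the reel, the tin and the flashlight where they are.

Things in the scene. Friction and masses are not known exactly. Their poses are not given: they have to be found in the camera images.
- stand: Fixed aluminium and plywood stand, grey base 172 (x) x 460 (y) x 10 mm, from x = -130 to +42 mm. Origin on the table under the gate's middle; x points from the infeed rails to the gate (away from the robot), y along the gate to its left end, z up. All other offsets here are in this frame. The gate's pivot is an axis along x at z = 75 mm.
- gate (a joint): Tilt of the seesaw gate, an aluminium trough 46 (x) x 210 (y) mm, floor 22 mm above the pivot: +0.22 rad = fully tipped to the left bin (+y end down), -0.22 = to the right bin, against stops. Starts at either stop. A steel bar (20 x 70 x 30 mm) behind its far wall is its weight, above the pivot: it stays as tipped, and falls over by itself once pushed past 0; 0.6 N on the tab does it.
- tab_left (a point): Middle of the top face of the thumb tab at the gate's +y end: flat plate 40 (y) x 44 (x) x 3 mm, standing out towards the robot from the top of the trough's near wall, free above and below. At x = -46 mm; raised: y about 73, z 138 mm; level: y 85, z 121 mm; down: y 93, z 101 mm.
- tab_right (a point): The same at the gate's -y end (y mirrored).
- rail_crest (a point): Top of the infeed rails at their crest, x = -42, y = 0, z = 119.5 mm. Two round steel rails, 6 mm thick, at y = -9 and +9 mm, run along x from -114 to -26 mm, tops at z = 117 mm, turned up 3 mm at the rear end; past the crest they slope down to the gate. The balls wait between rear end and crest. A ball whose centre is pushed past x = -42 mm rolls on alone.
- bin_left (a point): Middle of the floor of the left catch bin, y = 188, z = 12 mm. The open bin is inside 65 (y) x 60 (x) mm, side walls to z = 76, end wall to z = 90 mm. A short chute (y = 116 to 158 mm) leads into it from the gate's end.
- bin_right (a point): The same for the right catch bin, y = -188 mm.
- ball_front_center (a point): Centre of the first polished (slippery) steel ball, 30 mm in diameter, about 0.11 kg, on the rails nearer the gate (x about -65 mm), its centre 130 mm above the table. Pushing the rear ball also pushes this one ahead of it.
- ball_rear_center (a point): Centre of the second, equal steel ball, behind the first (x about -97 mm, nearer the robot).
- spool: Bystander: small solder reel, 46 mm wide, 30 mm high, on the table; origin under its middle.
- tin: Bystander: round open tin of screws, 63 mm wide, 26 mm high, on the table; origin under its middle.
- torch: Bystander: black flashlight, 33 x 101 x 33 mm, lying on the table; origin under its middle.
- ball_front: The same ball as a body; use the entry of its centre for its position.
- ball_rear: The same ball as a body; use the entry of its centre for its position.

How it is judged:
On the way:
1. the gate is rocked over and rests fully tipped to the other side, while both balls still wait on the rails (distance of tab_left from where it was at the start of the episode above 0.025 m and (value of joint gate above 0.19 rad or value of joint gate below -0.19 rad) and x of each of ball_front_center, ball_rear_center in the frame of stand below -0.03 m), for 0.2 s.
At the end, for the whole second after the job is handed in: The gate is tipped fully (beyond 0.19 rad) to the side opposite to its start, and both balls lie at rest (under 30 mm/s) on the floor of the bin on that side (centres more than 150 mm from the gate's middle along y and lower than 50 mm) (distance of tab_left from where it was at the start of the episode above 0.025 m and (value of joint gate above 0.19 rad or value of joint gate below -0.19 rad) and ((value of joint gate above 0.19 rad and y of each of ball_front_center, ball_rear_center in the frame of stand above 0.15 m) or (value of joint gate below -0.19 rad and y of each of ball_front_center, ball_rear_center in the frame of stand below -0.15 m)) and height (world z) of each of ball_front_center, ball_rear_center below 0.05 m and linear speed of each of ball_front, ball_rear below 0.03 m/s); the robot touches nothing.
It fails at once if a ball is lifted off the rails (centre higher than 155 mm; at rest on the rails it is 130 mm) (height (world z) of any of ball_front_center, ball_rear_center above 0.155 m).
It fails at once if the robot touches a ball that has left the rails ((contact force between the arm and ball_front above 0.3 N and x of ball_front_center in the frame of stand above -0.015 m) or (contact force between the arm and ball_rear above 0.3 N and x of ball_rear_center in the frame of stand above -0.015 m) or (contact force between the fingers and ball_front above 0.3 N and x of ball_front_center in the frame of stand above -0.015 m) or (contact force between the fingers and ball_rear above 0.3 N and x of ball_rear_center in the frame of stand above -0.015 m)).
It fails at once if a ball falls off the stand ((height (world z) of ball_front_center below 0.1 m and (x of ball_front_center in the frame of stand below -0.035 m or x of ball_front_center in the frame of stand above 0.035 m)) or (height (world z) of ball_rear_center below 0.1 m and (x of ball_rear_center in the frame of stand below -0.035 m or x of ball_rear_center in the frame of stand above 0.035 m))).
It fails at once if the reel, the tin or the flashlight is moved by more than 20 mm (distance of any of spool, tin, torch from where it was at the start of the episode above 0.02 m).
It also fails if it takes over 45 s, if anything falls off the work surface, if the arm or the gripper's body presses on something with over 40 N, if the wrist force passes 120 N, or if a joint passes its speed limit or range.

### The arm

A 7-joint arm with a two-finger parallel gripper is mounted at the origin on a cart in front of the work surface, level with it; the furniture and walls round the work are solid. World frame = base frame: x ahead of the robot, y to its left, z up, the work surface at z = 0. Lengths are in m, angles in rad, forces in N, time in s.
With the tool pointing down it reaches from about 0.4 to 0.925 m from the base axis. Payload 5.6 kg.
Tool frame: the origin (TCP) lies midway between the tips of the shut fingers; the grasp point (between the pads) lies 19 mm behind it (bot.tcp_to_grasp is the z of the grasp point in the tool frame, in m); z points along the fingers, y is the line along which they close (so a half turn about z gives the same grasp; the last joint's range is limited). The gripper opens to 85 mm and grips with 20 to 120 N. Pads are 22 mm wide; open, the fingers measure 114 mm over their backs; the gripper's body (76 mm by 85 mm) begins 54 mm behind the grasp point. The pads swing forward as they close: fully open they stand 13 mm farther back than shut.
Start: joints at [-1.164, 0.468, -0.012, 1.603, 0.006, 1.071, -0.056], TCP at [0.283, 0.585, 0.231] pointing down, gripper open.
Joint ranges: [-2.53, 2.53], [-0.31, 2.02], [-1.57, 1.55], [0.28, 2.44], [-1.29, 4.43], [0.15, 1.84], [-2.92, 2.92]. Speed limits (rad/s): [2.57, 2.57, 3.14, 3.14, 3.14, 3.14, 3.14].

### API

Orientations are given as a unit quaternion [x, y, z, w].
In Python, from cell import get_state, eyes, bot gives the robot as it stands.
- The arm moves only by the tool drive_tool, never from a script. Its arguments are lists of equal length, an entry for each row: "rotation": the turn, a rotation vector about the tool's x, y, z in rad, a list of three; "delta_pos": the shift along the tool's x, y, z in cm, a list of three; "fingers": the opening, from -1 (shut) to 1 (fully open). In form: {"rotation": [[wx, wy, wz], ...], "delta_pos": [[x, y, z], ...], "fingers": [fingers, ...]}. A call has 1 to 20 rows; each row is the pose to reach, as a shift and turn from the pose commanded when the call began, along the tool's axes at that moment; what a row does not reach only later rows make up. A row lasts 1/12 s, in which the tool goes at most 41.7 mm and 7.16 degrees, less where a joint would pass 70% of its speed; a pose out of reach is approached as far as the arm can. A call with a gripper value outside its range is refused whole. The fingers move at their own pace and stop on an object; the grip force is fixed at half the most. Time passes only in rows, so rows that repeat a pose let the fingers close. It gives the time, the measured TCP pose, the force, the opening and the grip force at its end, in the units of the state.
- get_state(): the state, without advancing time (a new reading comes with each control period).
- eyes.capture(name): name is "scene" or "top" or "wrist"; returns a dict with "color" (480x640x3 uint8, blue, green, red), "fx", "fy", "cx", "cy" (pixels), "k1" (the pictures are not rectified: a ray, as slopes to the right and down, at radius r is drawn at 1 + k1 r^2 times it, then the intrinsics apply), "T" (4x4, takes a point from camera to world coordinates). Camera axes: x right, y up, looking along -z (the intrinsics and any distortion apply to the point x, -y, -z); pixel columns grow to the right and rows downward; lengths in m; the calibration is good to about 2 mm. A picture is of the moment at which its call begins. There is no depth.
- bot.hand_in(): hands the job in; it is judged then, once.
The state is a dict: "time": time; "joint_positions": joint angles; "qd": joint speeds; "joint_torque": joint torques, N m; "ee_pos": TCP position; "tool_rot": TCP orientation; "contact_force": force on the tool from outside, world axes, zero at the start; "torque": the same for the moment, N m; "grip_width": opening from 0.0 (shut) to 1.0 (fully open); "gripper_force": force on a finger pad.
Only numpy, scipy, OpenCV 4.12 (cv2) and the standard library are available. Lean on these libraries where they do the work, as an engineer would, in place of code of your own. Each camera call takes 0.05 s, during which the arm holds its last target. There are 200 camera calls.

## Working session

There is one attempt and no reset: what is moved stays moved. The work goes in short steps, Python scripts to look and compute and a tool call to move; the robot and the scene stay as the last step left them, time stands still between calls to the robot, and variables do not carry over. Pictures are saved under pics/ and viewed, at most 10 in all, crops included, and the job is handed in when it is done.

Besides the shell and the picture viewer there is one more tool, called after "Call:" as name(argument=value, ...) on one line, values as JSON. drive_tool: Moves the arm, as the interface text tells. Its arguments: {"type":"object","properties":{"rotation":{"type":"array","items":{"type":"array","items":{"type":"number"}}},"delta_pos":{"type":"array","items":{"type":"array","items":{"type":"number"}}},"fingers":{"type":"array","items":{"type":"number"}}},"required":["rotation","delta_pos","fingers"]}

```bash
mkdir -p pics; python3 - <<'E'
from cell import get_state, eyes, bot
import cv2,json
s=get_state();print(s)
for n in("scene","top"):
    c=eyes.capture(n);cv2.imwrite(f"pics/{n}0.png",c["color"]);print(n,{k:(v.tolist() if hasattr(v,'tolist') else v) for k,v in c.items() if k!="color"})
E
```

```text
{'time': 0.0, 'joint_positions': array([-1.16397279,  0.46841941, -0.01159081,  1.60366355,  0.00597425,
        1.07138357, -0.05627498]), 'qd': array([-0.00026023, -0.00044362,  0.00142068,  0.00019646,  0.00131566,
        0.00135173,  0.00098362]), 'joint_torque': array([-1.41380442e-03, -5.32384264e+01,  2.09966203e-02, -2.51305300e+01,
        1.14703717e-02,  7.70481303e-03,  1.27934442e-05]), 'ee_pos': array([0.28243618, 0.58479039, 0.23029439]), 'tool_rot': array([ 2.23050387e-01,  9.74806483e-01, -9.07139999e-04, -1.51220932e-04]), 'contact_force': array([ 0.69664255,  0.73911992, -0.43160885]), 'torque': array([-0.0055331 , -0.03897335,  0.02676049]), 'gripper_force': 0.0, 'grip_width': 0.9965225569810529}
scene {'fx': 620.6454657433624, 'fy': 620.6454657433624, 'cx': 317.3911404200779, 'cy': 233.312926959426, 'k1': 0.05241893227804368, 'T': [[0.4316341046570695, 0.4997954757202076, -0.75093041098793, -0.6041462197588428], [-0.9020464268928915, 0.23725252747793846, -0.36058768966105503, -0.37936445959553694], [-0.0020599579260640578, 0.8330160386540835, 0.553245005326213, 0.8953702307503502], [0.0, 0.0, 0.0, 1.0]]}
top {'fx': 605.5479730444415, 'fy': 605.5479730444415, 'cx': 321.7659774950375, 'cy': 242.30314776128813, 'k1': -0.0026441807221717446, 'T': [[0.01387070507251537, 0.9865719483418568, -0.16273719392242064, 0.28514590281416496], [-0.9998868470067819, 0.012737880342236442, -0.008002473818944264, 0.14557478240047553], [-0.005822089283695428, 0.1628297796760136, 0.9866369981543532, 1.3761573767030981], [0.0, 0.0, 0.0, 1.0]]}
```

View pics/scene0.png

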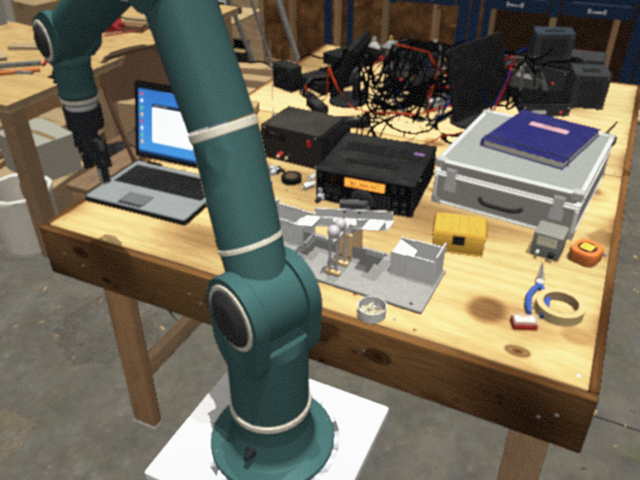

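View pics/top0.png

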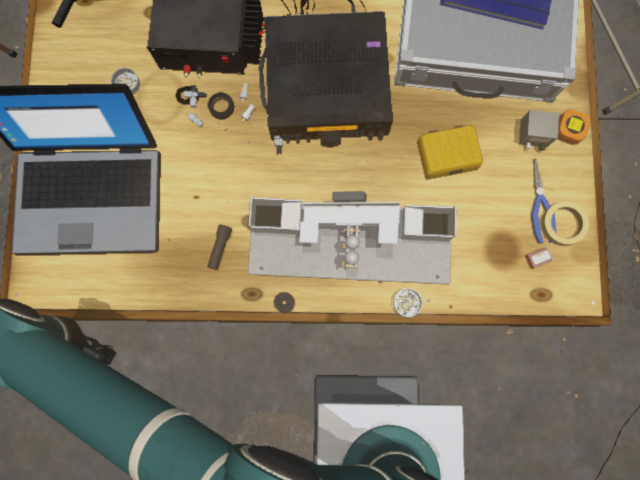

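The scene view shows the stand partly hidden behind the arm. In the top view the stand base spans about (249,275) to (450,283), with the balls near (351,242) and (351,257). I'll enlarge the top view.

```bash
python3 - <<'E'
import cv2
a=cv2.imread("pics/top0.png")[185:325,240:460];cv2.imwrite("pics/c1.png",cv2.resize(a,None,fx=3.6,fy=3.6,interpolation=cv2.INTER_CUBIC))
E
```

```text
(no output)
```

View pics/c1.png

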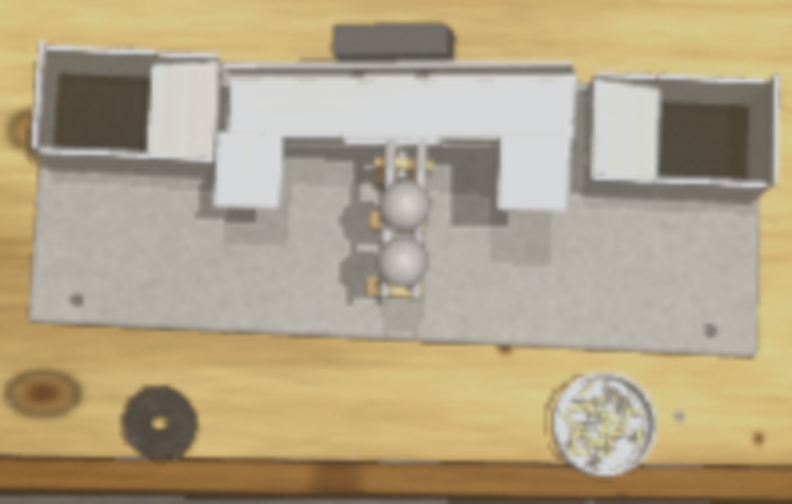

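```bash
cat > h.py <<'E'
import numpy as np,cv2
from scipy.optimize import least_squares
def proj(c,P):
    T=np.array(c["T"]);p=(np.atleast_2d(P)-T[:3,3])@T[:3,:3]
    s=np.c_[p[:,0],-p[:,1]]/-p[:,2:];s=s*(1+c["k1"]*(s**2).sum(1,keepdims=True))
    return s*[c["fx"],c["fy"]]+[c["cx"],c["cy"]]
def W(q,P):
    c,s=np.cos(q[2]),np.sin(q[2]);P=np.atleast_2d(P)
    return np.c_[q[0]+c*P[:,0]-s*P[:,1],q[1]+s*P[:,0]+c*P[:,1],P[:,2]]
E
python3 - <<'E'
from h import *
from cell import eyes,get_state
c=eyes.capture("top")
px=np.array([[30,321],[755,355],[248,170],[533,173]])/3.6+[240,185]
base=[[-.13,.23,.01],[-.13,-.23,.01]]
for name,t in(("right raised",[[-.046,.093,.101],[-.046,-.073,.138]]),("left raised",[[-.046,.073,.138],[-.046,-.093,.101]])):
    P=np.array(base+t)
    r=least_squares(lambda q:(proj(c,W(q,P))-px).ravel(),[.5,.1,0])
    print(name,r.x,r.fun.round(1))
    q=r.x
    from scipy.spatial.transform import Rotation as R
    print(R.from_quat(get_state()["tool_rot"]).as_matrix().round(3).tolist())
    print("pred crop balls etc",((proj(c,W(q,[[-.065,0,.13],[-.097,0,.13],[0,.22,.08],[0,-.22,.08]]))-[240,185])*3.6).round(0).tolist())
E
```

```text
right raised [ 0.55843828  0.08959986 -0.03471406] [-0.8 -0.6  0.9 -0.4 -0.2  0.6  0.   0.3]
[[-0.9, 0.435, -0.0], [0.435, 0.9, -0.001], [-0.0, -0.001, -1.0]]
pred crop balls etc [[405.0, 203.0], [402.0, 258.0], [44.0, 94.0], [768.0, 128.0]]
left raised [ 0.55866191  0.10083825 -0.01276844] [-4.6  1.5 -2.8 -2.7  4.  -1.5  2.8  2.7]
[[-0.9, 0.435, -0.0], [0.435, 0.9, -0.001], [-0.0, -0.001, -1.0]]
pred crop balls etc [[388.0, 202.0], [387.0, 257.0], [25.0, 101.0], [750.0, 119.0]]
```

The right tab is raised: that fit has residuals under 1 px. So the gate starts tipped left and must go right. Next I'll work out the moves.

```bash
cat >> h.py <<'E'
from scipy.spatial.transform import Rotation as R
Q=[.5584,.0896,-.0347]
def rel(Pstand,s):
    R0=R.from_quat(s["tool_rot"]);y=Q[2]
    Rt=R.from_matrix(np.c_[[-np.cos(y),-np.sin(y),0],[-np.sin(y),np.cos(y),0],[0,0,-1]])
    w=W(Q,Pstand)[0];print("world",w.round(4),"delta cm",(R0.inv().apply(w-s["ee_pos"])*100).round(2),"rot",(R0.inv()*Rt).as_rotvec().round(3))
E
python3 - <<'E'
from h import *
from cell import get_state
s=get_state();rel([-.052,-.083,.19],s)
E
```

```text
world [0.5036 0.0085 0.19  ] delta cm [-44.97 -42.29   4.12] rot [-0.001 -0.    -0.415]
```

Call:
drive_tool(rotation=[[0,0,-0.05],[0,0,-0.1],[0,0,-0.15],[0,0,-0.2],[0,0,-0.25],[0,0,-0.3],[0,0,-0.35],[0,0,-0.415],[0,0,-0.415],[0,0,-0.415],[0,0,-0.415],[0,0,-0.415],[0,0,-0.415],[0,0,-0.415],[0,0,-0.415],[0,0,-0.415],[0,0,-0.415],[0,0,-0.415],[0,0,-0.415],[0,0,-0.415]], delta_pos=[[-2.5,-2.35,0],[-5,-4.7,0],[-7.5,-7.05,0],[-10,-9.4,0],[-12.5,-11.75,0],[-15,-14.1,0],[-17.5,-16.45,0],[-20,-18.8,0],[-22.5,-21.15,0],[-25,-23.5,0],[-27.5,-25.85,0],[-30,-28.2,0],[-32.5,-30.55,0],[-35,-32.9,0],[-37.5,-35.25,0],[-40,-37.6,0],[-42.5,-40,0],[-45,-42.3,0],[-45,-42.3,2],[-45,-42.3,4.1]], fingers=[-1,-1,-1,-1,-1,-1,-1,-1,-1,-1,-1,-1,-1,-1,-1,-1,-1,-1,-1,-1])

```text
time: 1.82
ee_pos: [0.5055, 0.0062, 0.1909]
tool_rot: [0.02, 1.0, -0.0, 0.002]
contact_force: [-0.4, 1.4, -0.1]
grip_width: -0.003
gripper_force: 0.0
```

```bash
python3 - <<'E'
from h import *
from cell import get_state,eyes
c=eyes.capture("wrist");cv2.imwrite("pics/w1.png",c["color"])
s=get_state();print(s["time"],s["ee_pos"],s["contact_force"],s["grip_width"]);rel([-.052,-.083,.19],s)
n=["tabR","tabL","bf","br","crest","TCP"]
P=np.r_[W(Q,[[-.046,-.073,.138],[-.046,.093,.101],[-.065,0,.13],[-.097,0,.13],[-.042,0,.1195]]),s["ee_pos"][None]]
for a,b in zip(n,proj(c,P).round(0)):print(a,b)
E
```

```text
1.8667 [0.50184415 0.00736169 0.18618257] [-3.25430486  0.69864321 -3.42771276] -0.004536608645471409
world [0.5036 0.0085 0.19  ] delta cm [-0.16  0.12 -0.38] rot [-0.001 -0.005 -0.003]
tabR [340. 271.]
tabL [582. 246.]
bf [466. 234.]
br [473. 179.]
crest [456. 264.]
TCP [320. 300.]
```

View pics/w1.png

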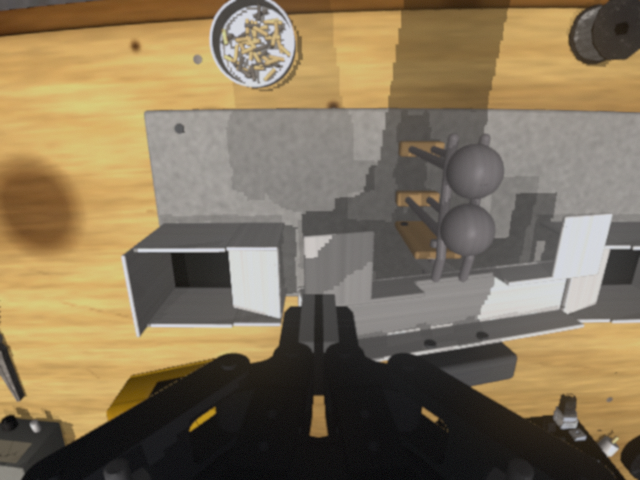

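The wrist view agrees with the fit to within a few mm: raised right tab at (338,268), front ball (467,230), rear ball (475,171), and the fingertips are over the tab. I'll press it down.

Call:
drive_tool(rotation=[[0,0,0],[0,0,0],[0,0,0],[0,0,0],[0,0,0],[0,0,0],[0,0,0],[0,0,0],[0,0,0],[0,0,0],[0,0,0],[0,0,0],[0,0,0],[0,0,0],[0,0,0],[0,0,0],[0,0,0],[0,0,0],[0,0,0],[0,0,0]], delta_pos=[[0,0,1.2],[0,0,2.4],[0,0,3.6],[0,0,4.4],[0,0,4.8],[0,0,5.1],[0,0,5.4],[0,0,5.7],[0,0,6.0],[0,0,6.3],[0,0,6.6],[0,0,6.9],[0,0,7.2],[0,0,7.5],[0,0,7.8],[0,0,8.0],[0,0,8.2],[0,0,8.2],[0,0,8.2],[0,0,8.2]], fingers=[-1,-1,-1,-1,-1,-1,-1,-1,-1,-1,-1,-1,-1,-1,-1,-1,-1,-1,-1,-1])

```text
time: 3.53
ee_pos: [0.5041, 0.0087, 0.1084]
tool_rot: [0.017, 1.0, -0.0, 0.0]
contact_force: [-0.4, -0.3, 0.2]
grip_width: 0.001
gripper_force: 0.0
```

Call:
drive_tool(rotation=[[0,0,0],[0,0,0],[0,0,0],[0,0,0],[0,0,0],[0,0,0],[0,0,0],[0,0,0]], delta_pos=[[0,0,-1.5],[0,0,-3.5],[0,0,-6],[0,0,-8.2],[2,0,-8.2],[4,0,-8.2],[4,0,-8.2],[4,0,-8.2]], fingers=[-1,-1,-1,-1,-1,-1,-1,-1])

```text
time: 4.2
ee_pos: [0.4636, 0.0103, 0.1907]
tool_rot: [0.017, 1.0, 0.0, 0.0]
contact_force: [-0.5, -0.9, -0.0]
grip_width: -0.001
gripper_force: 0.0
```

```bash
python3 - <<'E'
from h import *
from cell import get_state,eyes
c=eyes.capture("wrist");cv2.imwrite("pics/w2.png",c["color"])
s=get_state();print(s["time"],s["ee_pos"],s["contact_force"],s["grip_width"])
n=["tabRdown","tabLup","bf","br","crest","TCP"]
P=np.r_[W(Q,[[-.046,-.093,.101],[-.046,.073,.138],[-.065,0,.13],[-.097,0,.13],[-.042,0,.1195]]),s["ee_pos"][None]]
for a,b in zip(n,proj(c,P).round(0)):print(a,b)
rel([-.15,0,.19],s)
rel([-.15,0,.126],s)
E
```

```text
4.25 [0.46444385 0.0102188  0.19075899] [ 0.67567883  0.04831895 -0.2336095 ] -0.002653801782391856
tabRdown [303. 305.]
tabLup [569. 332.]
bf [453. 300.]
br [460. 251.]
crest [444. 324.]
TCP [318. 314.]
world [0.4085 0.0948 0.19  ] delta cm [5.89 8.26 0.07] rot [ 0.     0.001 -0.   ]
world [0.4085 0.0948 0.126 ] delta cm [5.9  8.26 6.47] rot [ 0.     0.001 -0.   ]
```

View pics/w2.png

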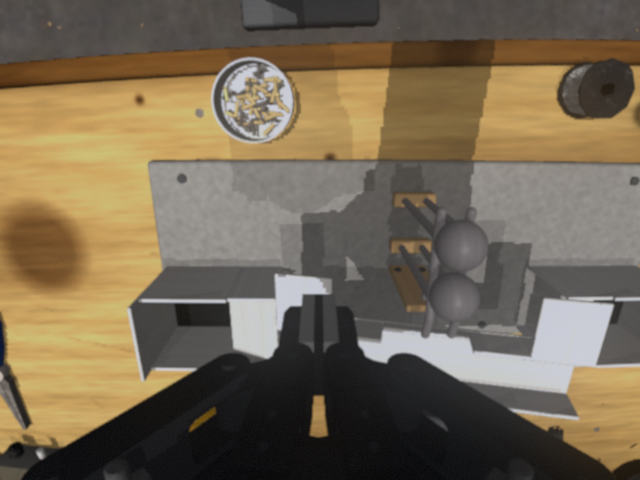

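The gate has rocked over: right tab down at (303,297), left tab up at (573,331), and both balls are still on the rails. Next I go behind the rear ball and push slowly.

Call:
drive_tool(rotation=[[0,0,0],[0,0,0],[0,0,0],[0,0,0],[0,0,0],[0,0,0],[0,0,0],[0,0,0],[0,0,0],[0,0,0]], delta_pos=[[2,2.7,0],[4,5.4,0],[5.9,8.3,0],[5.9,8.3,0],[5.9,8.3,2],[5.9,8.3,4],[5.9,8.3,5.5],[5.9,8.3,6.5],[5.9,8.3,6.5],[5.9,8.3,6.5]], fingers=[-1,-1,-1,-1,-1,-1,-1,-1,-1,-1])

```text
time: 5.08
ee_pos: [0.4085, 0.0949, 0.125]
tool_rot: [0.018, 1.0, -0.0, -0.0]
contact_force: [-0.2, 0.5, -0.4]
grip_width: 0.002
gripper_force: 0.0
```

Call:
drive_tool(rotation=[[0,0,0],[0,0,0],[0,0,0],[0,0,0],[0,0,0],[0,0,0],[0,0,0],[0,0,0],[0,0,0],[0,0,0],[0,0,0],[0,0,0]], delta_pos=[[-0.4,0,0],[-0.8,0,0],[-1.2,0,0],[-1.6,0,0],[-2.0,0,0],[-2.4,0,0],[-2.8,0,0],[-3.2,0,0],[-3.6,0,0],[-3.8,0,0],[-3.8,0,0],[-3.8,0,0]], fingers=[-1,-1,-1,-1,-1,-1,-1,-1,-1,-1,-1,-1])

```text
time: 6.08
ee_pos: [0.4461, 0.0938, 0.1253]
tool_rot: [0.017, 1.0, 0.0, 0.0]
contact_force: [0.8, 0.4, -0.9]
grip_width: -0.001
gripper_force: 0.0
```

```bash
python3 - <<'E'
from h import *
from cell import get_state,eyes
c=eyes.capture("wrist");cv2.imwrite("pics/w3.png",c["color"])
s=get_state();print(s["time"],s["ee_pos"],s["contact_force"])
rel([-.112,0,.126],s)
print(proj(c,np.r_[s["ee_pos"][None],W(Q,[[-.042,0,.1195],[-.065,0,.13],[-.097,0,.13]])]).round(0).tolist())
E
```

```text
6.1333 [0.4459705  0.09381073 0.12525837] [0.71516508 0.71010156 0.64243649]
world [0.4465 0.0935 0.126 ] delta cm [-0.05 -0.03 -0.07] rot [ 0.  0. -0.]
[[318.0, 312.0], [318.0, 427.0], [317.0, 407.0], [317.0, 349.0]]
```

View pics/w3.png

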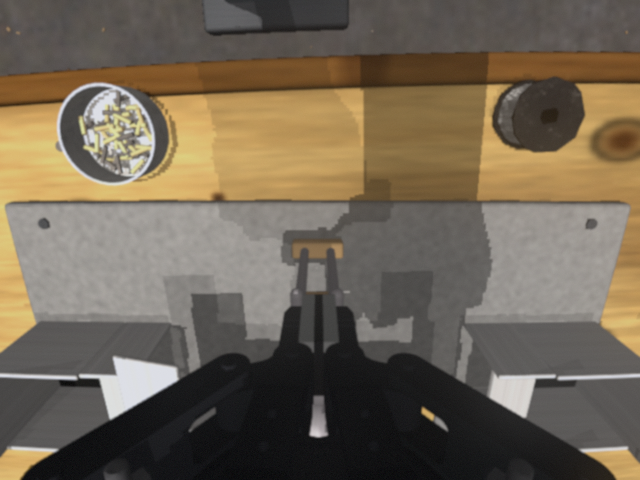

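The fingers are centred on the rails (about (318,300)), behind the balls, which they now hide. I'll push slowly over the crest and then back off.

Call:
drive_tool(rotation=[[0,0,0],[0,0,0],[0,0,0],[0,0,0],[0,0,0],[0,0,0],[0,0,0],[0,0,0],[0,0,0],[0,0,0],[0,0,0],[0,0,0],[0,0,0],[0,0,0],[0,0,0],[0,0,0],[0,0,0],[0,0,0]], delta_pos=[[-0.3,0,0],[-0.6,0,0],[-0.9,0,0],[-1.2,0,0],[-1.5,0,0],[-1.8,0,0],[-2.1,0,0],[-2.4,0,0],[-2.7,0,0],[-3.0,0,0],[-3.3,0,0],[-3.6,0,0],[-3.9,0,0],[-4.2,0,0],[-4.5,0,0],[-4.7,0,0],[-4.7,0,0],[-4.7,0,0]], fingers=[-1,-1,-1,-1,-1,-1,-1,-1,-1,-1,-1,-1,-1,-1,-1,-1,-1,-1])

```text
time: 7.63
ee_pos: [0.493, 0.0922, 0.1253]
tool_rot: [0.017, 1.0, -0.0, 0.0]
contact_force: [-1.2, -0.5, -0.6]
grip_width: -0.0
gripper_force: 0.0
```

```bash
python3 - <<'E'
from h import *
from cell import get_state,eyes
a=eyes.capture("top")["color"][150:320,220:480];b=eyes.capture("scene")["color"][170:330,240:480]
r=lambda i:cv2.resize(i,(600,int(i.shape[0]*600/i.shape[1])),interpolation=cv2.INTER_CUBIC)
o=np.vstack([r(a),r(b)]);cv2.imwrite("pics/m1.png",cv2.resize(o,None,fx=.74,fy=.74,interpolation=cv2.INTER_AREA))
s=get_state();print(o.shape,s["time"],s["ee_pos"],s["contact_force"])
E
```

```text
(792, 600, 3) 7.7333 [0.49271017 0.09218615 0.12526256] [ 0.21088421  0.46066467 -0.10828774]
```

View pics/m1.png

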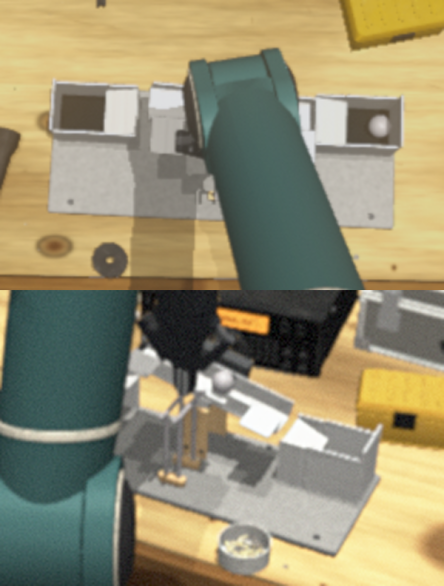

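One ball lies in the right bin (380,125 in the top half). The second is on the gate or just past the crest (222,378 in the lower half). I'll back away and check.

Call:
drive_tool(rotation=[[0,0,0],[0,0,0],[0,0,0],[0,0,0],[0,0,0],[0,0,0],[0,0,0],[0,0,0],[0,0,0],[0,0,0],[0,0,0],[0,0,0]], delta_pos=[[1,0,0],[2.5,0,0],[5,0,0],[8,0,0],[8,0,-3],[8,0,-6],[8,3,-9],[8,6,-9],[8,9,-9],[8,12,-9],[8,14,-9],[8,14,-9]], fingers=[-1,-1,-1,-1,-1,-1,-1,-1,-1,-1,-1,-1])

```text
time: 8.73
ee_pos: [0.4164, 0.2393, 0.2153]
tool_rot: [0.014, 1.0, 0.001, 0.0]
contact_force: [0.7, 0.1, 0.2]
grip_width: 0.001
gripper_force: 0.0
```

```bash
python3 - <<'E'
from h import *
from cell import get_state,eyes
a=eyes.capture("top")["color"][150:320,220:480];b=eyes.capture("scene")["color"][170:330,240:480]
r=lambda i:cv2.resize(i,(444,int(i.shape[0]*444/i.shape[1])),interpolation=cv2.INTER_CUBIC)
cv2.imwrite("pics/m2.png",np.vstack([r(a),r(b)]))
s=get_state();print(s["time"],s["ee_pos"],s["contact_force"])
E
```

```text
8.8333 [0.4167713  0.23488039 0.21494828] [-0.0702006  -0.17827445  0.00404674]
```

View pics/m2.png

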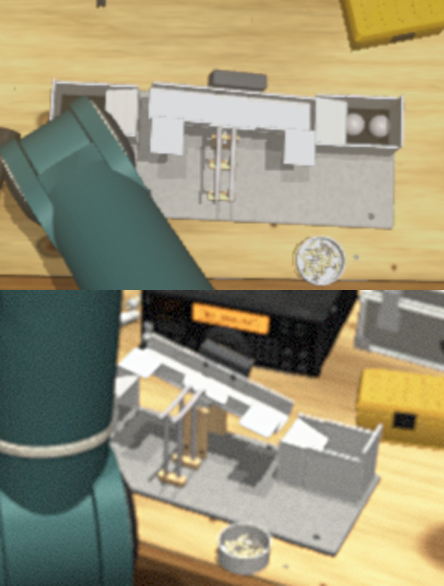

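Both balls lie in the right bin, at (355,125) and (380,125) in the top half, and the gate is tipped right. I'll let things settle, then hand in.

Call:
drive_tool(rotation=[[0,0,0],[0,0,0],[0,0,0],[0,0,0],[0,0,0],[0,0,0],[0,0,0],[0,0,0],[0,0,0],[0,0,0],[0,0,0],[0,0,0],[0,0,0],[0,0,0],[0,0,0],[0,0,0],[0,0,0],[0,0,0]], delta_pos=[[0,0,0],[0,0,0],[0,0,0],[0,0,0],[0,0,0],[0,0,0],[0,0,0],[0,0,0],[0,0,0],[0,0,0],[0,0,0],[0,0,0],[0,0,0],[0,0,0],[0,0,0],[0,0,0],[0,0,0],[0,0,0]], fingers=[-1,-1,-1,-1,-1,-1,-1,-1,-1,-1,-1,-1,-1,-1,-1,-1,-1,-1])

```text
time: 10.33
ee_pos: [0.4178, 0.2349, 0.2153]
tool_rot: [0.017, 1.0, 0.0, 0.0]
contact_force: [0.1, -0.7, 0.2]
grip_width: 0.003
gripper_force: 0.0
```

```bash
python3 -c "
from cell import bot
print(bot.hand_in())"
```

```text
the job is handed in; nothing more can be done
None
```

The gate was rocked over from left to right, both balls rolled into the right bin, and the job was handed in at about 10 s; the hand-in returned no verdict.

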